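# Refit the strainer and screw the filler cap on a torch cooler

### The job

The torch cooler has been topped up: stand the strainer basket back in its filler neck and let it seat, then refit the blue cap. Set the cap level on the neck with its white pointer towards the cooler's front panel, turn it backward (anticlockwise from above) until you feel the thread drop in, then screw it forward (clockwise) until it is tight on the strainer and let go. Leave the grinder, hammer and coolant bottle where they are.

Things in the scene. Friction and masses are not known exactly. Their poses are not given: they have to be found in the camera images.
- cooler: Torch cooler, a fixed orange-red box 400 (its x) x 200 mm, top 200 mm above the bench. Origin: centre of its underside; -x is the black front panel, z up. Filler neck on top, 120 mm in front of the middle; a 32 mm high bar handle on the top's rear half. Neck: white, 22 mm high, outer diameter 39.4 mm (35.4 at the rim), straight bore 31.6 mm, coarse right-hand thread outside (47.8 mm over it).
- filler (a point): Centre of the neck's mouth, on its axis at rim height (222 mm above the bench); x to the cooler's back, y to its left as seen from the robot, z up. The outside thread has three starts at 115, 235 and 355 degrees (anticlockwise from x), upper sides 3 mm below the rim; lead 18 mm a turn, neighbouring ridges 6 mm apart, each 2.2 mm high.
- strainer: White and steel strainer basket, 50 g, upright on the bench. Origin: centre of its underside, z up. From below: basket 28.6 mm diameter, 45 mm deep (lowest 3 mm 25 mm wide); flange 37.2 mm diameter, 2 mm thick; centre knob 10 mm diameter, 14 mm high, to hold it by.
- strainer_center (a point): Centre of the strainer, half-way up its 61 mm; z up its axis. The knob spans 16.5 to 30.5 mm above this point, the flange's underside is 14.5 mm above it. Seated, the basket hangs in the bore with the flange's underside on the rim, this point 14.5 mm below the rim.
- cap: Blue ribbed screw cap, 70 g, 57 mm diameter (58 over the ribs), 34 mm high, open side down on the bench. Origin: centre of its lower edge, z up; x along the white pointer on top. Inside: skirt bore 51 mm; three lugs 5.4 mm wide, 2.2 mm high (one under the pointer), 42.6 mm between their tips, undersides 0.5 mm above the lower edge; seal face 15 mm above the lower edge.
- cap_center (a point): Cap's centre, half-way up. Set on with the pointer to the front it lies about 11 mm above the rim. Turned back, lightly pressed, it climbs 1 mm per 20 degrees to 13.5 mm, then, after about 60 degrees, drops to about 8 mm if held level and let sink; else it cross-threads. Forward it sinks 1 mm per 20 degrees, meets the strainer at 4 mm after about 75 degrees and is tight after about 110.
- cap_pointer (a point): Outer end of the white pointer: a point on the cap's side, 28.5 mm out from its axis along the cap's x, half-way up. (Cap hand-tight: about 0.4 N m is enough.)
- grinder: Angle grinder lying on its disc, 280 mm long, 1.7 kg; origin under the middle of its disc. Leave alone.
- coolant: Pale blue coolant bottle with a red cap, 84 mm diameter, 210 mm high, standing; origin at the centre of its underside. Leave alone.
- hammer: Hammer with a wooden handle, 300 mm long, lying. Leave alone.
Mind the look-alikes: they are no part of the job. What is meant by the cap is not yellow, and is the larger of those in its own colour.

How it is judged:
On the way, in this order (a step that is already met when the one before it is completed fails the run):
1. the strainer is seated in the filler neck, flange on the rim, and let go (z of strainer_center in the frame of filler between -0.0165 and -0.013 m and horizontal distance between strainer_center and filler below 0.003 m and angle between strainer_center's own z axis and vertical below 0.08 rad and contact force between the fingers and strainer below 0.05 N), for 0.2 s.
2. the cap has been set level on the neck's thread with its pointer towards the cooler's front (within about 35 degrees) (z of cap_center in the frame of filler between 0.0075 and 0.014 m and horizontal distance between cap_center and filler below 0.003 m and angle between cap_center's own z axis and vertical below 0.08 rad and x of cap_pointer in the frame of filler below -0.022 m and contact force between cap and cooler above 0.2 N), for 0.05 s.
3. the cap has been turned backward (anticlockwise) past the thread starts and has dropped level: pointer turned towards the cooler's right (-y) side, centre less than 9.7 mm above the rim (z of cap_center in the frame of filler between 0.003 and 0.0097 m and horizontal distance between cap_center and filler below 0.003 m and angle between cap_center's own z axis and vertical below 0.08 rad and y of cap_pointer in the frame of filler below -0.02 m), for 0.1 s.
At the end, for the whole second after the job is handed in: Strainer seated, upright, its flange within 1.5 mm of the rim; cap level (0.05 rad), within 3 mm of the axis, fully down (its centre 3 to 5 mm above the rim) and tight, pressing on the strainer with over 2 N; everything still and let go (z of strainer_center in the frame of filler between -0.0165 and -0.013 m and horizontal distance between each of strainer_center, cap_center and filler below 0.003 m and angle between strainer_center's own z axis and vertical below 0.08 rad and z of cap_center in the frame of filler between 0.003 and 0.005 m and angle between cap_center's own z axis and vertical below 0.05 rad and contact force between cap and strainer above 2 N and linear speed of cap below 0.01 m/s and angular speed of cap below 0.1 rad/s); the robot touches nothing.
It fails at once if the grinder is moved more than 30 mm (distance of grinder from where it was at the start of the episode above 0.03 m).
It fails at once if the coolant is moved more than 30 mm (distance of coolant from where it was at the start of the episode above 0.03 m).
It fails at once if the hammer is moved more than 30 mm (distance of hammer from where it was at the start of the episode above 0.03 m).
It also fails if it takes over 72 s, if anything falls off the work surface, if the arm or the gripper's body presses on something with over 40 N, if the wrist force passes 120 N, or if a joint passes its speed limit or range.

### The arm

A 6-joint arm with a two-finger parallel gripper is mounted at the origin on the work surface. World frame = base frame: x ahead of the robot, y to its left, z up, the work surface at z = 0. Lengths are in m, angles in rad, forces in N, time in s.
With the tool pointing down it reaches from about 0.35 to 0.85 m from the base axis. Payload 8.1 kg.
Tool frame: the origin (TCP) lies at the very end of the fingers, on their centre line; the grasp point (between the pads) lies robot.hold_point_z behind it (robot.hold_point_z is the distance from the TCP to the grasp point, in m); z points along the fingers, y is the direction in which the jaws open and shut (so a half turn about z gives the same grasp; the last joint's range is limited). The gripper opens to 93 mm and grips with 3 to 60 N. Pads are 15 mm wide; open, the fingers measure 128 mm over their backs; the gripper's body (75 mm by 188 mm) begins 65 mm behind the grasp point.
Start: joints at [-1.423, 0.13, 1.488, -0, 1.523, -0.085], TCP at [0.138, -0.584, 0.219] pointing down, gripper open.
Joint ranges: [-2.96, 2.96], [-0.89, 2.26], [0.02, 2.5], [-1.34, 4.48], [0, 2.73], [-2.66, 2.66]. Speed limits (rad/s): [2.39, 2.39, 2.79, 3.14, 3.14, 3.14].

### API

Orientations are given as a rotation vector (axis times angle).
In Python, from plant import robot, cams gives the robot as it stands. The module is installed in compiled form; this text tells all that it offers.
- The arm moves only by the tool step_arm, never from a script. Its argument "deltas" is a list of rows, each an object with "offset": the shift along the tool's x, y, z in cm, a list of three; "roll": the turn about the tool's z in rad. In form: [{"offset": [x, y, z], "roll": roll}, ...]. A call has 1 to 12 rows; each row shifts and turns the commanded pose from where the row before left it, along the tool's axes as they then stand; what a row does not reach is not made up. A row lasts 1/8 s, in which the tool goes at most 62.5 mm and 10.7 degrees, less where a joint would pass 70% of its speed; a pose out of reach is approached as far as the arm can. A call with a gripper value outside its range is refused whole. "fingers" is the finger opening in cm, from 0 to 9.3, set as the call begins (left out, the last holds). The fingers move at their own pace and stop on an object; "grip_force" is the grip in N (left out, the last holds). Time passes only in rows, so rows that do not move let the fingers close. It gives the time, the measured TCP pose, the force and the opening at its end, in the units of the state.
- robot.read_state(): the state, without advancing time (a new reading comes with each control period).
- cams.read_camera(name): name is "scene" or "top" or "wrist"; returns a dict with "pixels" (384x512x3 uint8, red, green, blue), "fx", "fy", "cx", "cy" (pixels), "k1" (the pictures are not rectified: a ray, as slopes to the right and down, at radius r is drawn at 1 + k1 r^2 times it, then the intrinsics apply), "extrinsics" (4x4, takes a point from world to camera coordinates). Camera axes: x right, y down, z forward; pixel columns grow to the right and rows downward; lengths in m; the calibration is good to about 2 mm. A picture is of the moment at which its call begins. There is no depth.
- robot.close_job(): hands the job in, once; it reports no verdict.
Trained networks look in a picture, given as the dict that the camera call returned (one of the last four; its "shot" number tells which), for a name from the list of things; names that differ only in an ending like _2 or _b are one class to them, and where a whole thing is asked for, a point or a joint stands for the part that bears it (a point fixed in the world has none). Each returns a list of dicts, best first, with "score" (0 to 1); they miss things now and then, are a little off and sometimes report something else, mostly with a low value. They report only what shows in the picture. A call takes as long as a camera call. They do not tell look-alikes from the thing itself.
- cams.boxes_of(picture, thing): "xy" ([column, row] in pixels, amid what is visible of it).
- cams.silhouettes(picture, thing): "mask" (384x512 bool, what is visible of it) and "xy" ([column, row] in pixels, amid what is visible of it).
- cams.pinpoint(picture, thing): "xy" ([column, row] in pixels: a listed point, or the origin of a listed thing).
The state is a dict: "t": time; "q": joint angles; "dq": joint speeds; "joint_torque": joint torques, N m; "tool_pos": TCP position; "orientation": TCP orientation; "force": force on the tool from outside, world axes, zero at the start; "wrist_torque": the same for the moment, N m; "opening": finger opening in m.
Only numpy, scipy, OpenCV 4.12 (cv2) and the standard library are available. Lean on these libraries where they do the work, as an engineer would, in place of code of your own. Each camera call takes 0.05 s, during which the arm holds its last target. There are 200 camera calls.

## Working session

There is one attempt and no reset: what is moved stays moved. The work goes in short steps, Python scripts to look and compute and a tool call to move; the robot and the scene stay as the last step left them, time stands still between calls to the robot, and variables do not carry over. Pictures are saved under pics/ and viewed, about 8 in all and at most 12, crops included, and the job is handed in when it is done.

Besides the shell and the picture viewer there is one more tool, called after ">>>" by a JSON object that holds its "method" and its "body", one argument or row to a line. step_arm: Moves the arm, as the interface text tells. Its arguments: {"type":"object","properties":{"deltas":{"type":"array"},"fingers":{"type":"number"},"grip_force":{"type":"number"}},"required":["deltas"]}

```bash
mkdir -p pics
cat > h.py <<'E'
import numpy as np, cv2
from plant import robot, cams
from scipy.spatial.transform import Rotation as R
def ray(p,xy):
    u=np.array([(xy[0]-p['cx'])/p['fx'],(xy[1]-p['cy'])/p['fy']]);v=u.copy()
    for _ in range(20): v=u/(1+p['k1']*(v@v))
    E=np.array(p['extrinsics']); d=E[:3,:3].T@np.array([*v,1]); c=-E[:3,:3].T@E[:3,3]
    return c,d/np.linalg.norm(d)
def atz(p,xy,z):
    c,d=ray(p,xy); return c+d*(z-c[2])/d[2]
def tri(obs):
    A=np.zeros((3,3));b=np.zeros(3)
    for p,xy in obs:
        c,d=ray(p,xy);M=np.eye(3)-np.outer(d,d);A+=M;b+=M@c
    x=np.linalg.solve(A,b)
    return x,[float(np.linalg.norm(np.cross(x-ray(p,q)[0],ray(p,q)[1]))) for p,q in obs]
def proj(p,X):
    E=np.array(p['extrinsics']);c=E[:3,:3]@X+E[:3,3];v=c[:2]/c[2];v=v*(1+p['k1']*(v@v))
    return np.array([v[0]*p['fx']+p['cx'],v[1]*p['fy']+p['cy']])
def save(p,n): cv2.imwrite(f'pics/{n}.png',cv2.cvtColor(p['pixels'],cv2.COLOR_RGB2BGR))
E
python3 - <<'E'
from h import *
np.set_printoptions(precision=4,suppress=True)
P={n:cams.read_camera(n) for n in('scene','top','wrist')}
img=[]
for n,p in P.items():
    img.append(p['pixels']); 
    print(n,p['fx'],p['k1'],ray(p,(256,192)))
    for t in['strainer_center','cap_center','cap_pointer','filler','cooler','grinder','coolant','hammer']:
        for r in cams.pinpoint(p,t)[:4]: 
            z={'strainer_center':.0305,'cap_center':.017,'cap_pointer':.017,'filler':.222}.get(t,0)
            print(n,t,round(r['score'],2),np.round(r['xy'],1),atz(p,r['xy'],z))
s=robot.read_state();print(s['tool_pos'],s['orientation'],s['force'],robot.hold_point_z)
for n in('scene','top'): cv2.imwrite(f'pics/{n}0.png',cv2.resize(cv2.cvtColor(P[n]['pixels'],cv2.COLOR_RGB2BGR),(768,576)))
E
```

```text
scene 480.5326854864073 -0.08803702068901441 (array([ 0.9569, -0.4931,  1.1252]), array([-0.3975,  0.4004, -0.8257]))
scene strainer_center 0.68 [156.8 298.4] [ 0.4723 -0.351   0.0305]
scene cap_center 0.78 [186.9 237.9] [ 0.3933 -0.186   0.017 ]
scene cap_center 0.76 [214.7 215.8] [ 0.3967 -0.0888  0.017 ]
scene cap_center 0.67 [156.  224.9] [ 0.3036 -0.2171  0.017 ]
scene cap_center 0.57 [193.9 231.8] [ 0.3929 -0.161   0.017 ]
scene cap_pointer 0.76 [219.  212.4] [ 0.3972 -0.0733  0.017 ]
scene cap_pointer 0.73 [151.2 218.4] [ 0.2783 -0.2131  0.017 ]
scene cap_pointer 0.62 [195.2 228.6] [ 0.3882 -0.152   0.017 ]
scene cap_pointer 0.56 [292.  124.2] [0.3274 0.3043 0.017 ]
scene filler 0.84 [340.9 153.1] [0.5917 0.1685 0.222 ]
scene cooler 0.85 [358.1 233.5] [0.7081 0.1445 0.    ]
scene grinder 0.6 [266.3 275.4] [ 0.6124 -0.1142  0.    ]
scene coolant 0.65 [197.3 339.4] [ 0.6074 -0.3467 -0.    ]
scene hammer 0.86 [292.1 125.7] [0.3222 0.312  0.    ]
scene hammer 0.2 [155. 300.] [ 0.4588 -0.3528  0.    ]
top 489.8268379798646 -0.12779851468420977 (array([ 0.3616, -0.0111,  1.5092]), a
[... 238 characters left out ...]
 [281.7 220.6] [ 0.3912 -0.0758  0.017 ]
top cap_pointer 0.87 [323.4 263.5] [ 0.2607 -0.2011  0.017 ]
top cap_pointer 0.82 [308.8 219.6] [ 0.3938 -0.1582  0.017 ]
top cap_pointer 0.62 [278.  213.1] [ 0.4141 -0.0647  0.017 ]
top filler 0.86 [188.2 145.7] [0.5878 0.1808 0.222 ]
top grinder 0.85 [296.2 152. ] [ 0.6045 -0.1236  0.    ]
top coolant 0.8 [361.2 153.2] [ 0.5999 -0.327   0.    ]
top hammer 0.76 [147.5 246.3] [0.3132 0.3388 0.    ]
top hammer 0.46 [365.1 151.3] [ 0.6058 -0.3395  0.    ]
wrist 303.033610851356 0.026321486671012185 (array([ 0.2096, -0.5667,  0.3834]), array([-0.2565, -0.064 , -0.9644]))
[ 0.1384 -0.5838  0.2186] [-3.1203 -0.3648 -0.    ] [-0.2231 -0.76    0.5768] 0.0188
```

View pics/scene0.png

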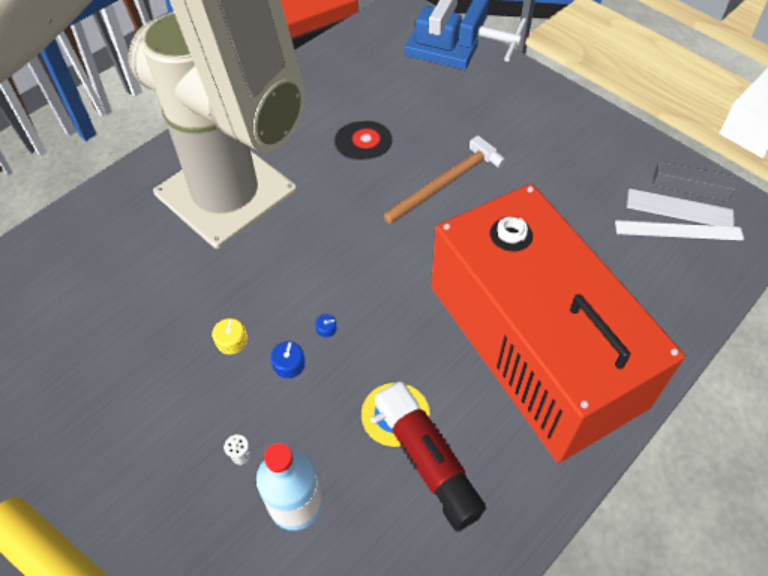

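View pics/top0.png

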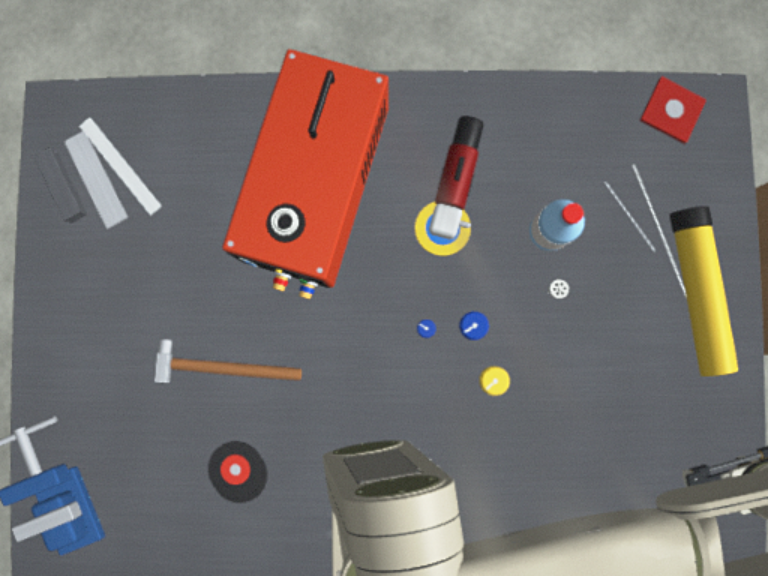

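The scene picture shows the large blue cap at (287,358) of the 768-wide image, the small blue cap at (326,325), the yellow one at (229,335), the strainer at (236,448) and the neck at (512,230). The top view has the large blue cap at (474,326), the strainer at (559,289) and the neck at (286,222). The cooler's yaw is about -18°, with its front toward the robot and slightly to the left.

Run:
```python
from h import *
np.set_printoptions(precision=4,suppress=True)
s=cams.read_camera('scene');t=cams.read_camera('top')
print('strainer',tri([(s,(156.8,298.4)),(t,(367.6,195.3))]))
print('filler',tri([(s,(340.9,153.1)),(t,(188.2,145.7))]))
for n in('strainer','cap'):
  for p in(s,t):
    for r in cams.silhouettes(p,n)[:4]: print(n,r['score'],r['xy'],r['mask'].sum(),atz(p,r['xy'],.034))
# cooler yaw by screws
f=[atz(t,np.array(q)/1.5,.2) for q in((230,244),(319,271),(292,56),(379,80))]
for a,b in((0,2),(1,3)): d=f[b]-f[a];print(np.degrees(np.arctan2(d[1],d[0])),np.linalg.norm(d))
fr=f[0]+f[1];print('cooler centre',sum(f)/4)
st=robot.read_state();Rm=R.from_rotvec(st['orientation']).as_matrix();print(Rm,st['t'])
print(Rm.T@(np.array([.468,-.343,.13])-st['tool_pos'])*100)
```

```text
strainer (array([ 0.4652, -0.345 ,  0.009 ]), [0.003940409760379542, 0.003940409760379682])
filler (array([0.588 , 0.1807, 0.2087]), [0.0029187918194342475, 0.002918791819434166])
strainer 0.76 [159.3, 299.6] 238 [ 0.4806 -0.3492  0.034 ]
strainer 0.46 [370.4, 193.6] 134 [ 0.4707 -0.3449  0.034 ]
cap 0.82 [154.5, 223.6] 466 [ 0.3076 -0.2216  0.034 ]
cap 0.64 [192.8, 240.1] 484 [ 0.4178 -0.1845  0.034 ]
cap 0.62 [216.9, 216.9] 140 [ 0.412  -0.0933  0.034 ]
cap 0.71 [301.7, 132.3] 2239 [ 0.6599 -0.1388  0.034 ]
cap 0.59 [328.8, 254.7] 297 [ 0.2879 -0.2154  0.034 ]
cap 0.43 [205.1, 113.8] 11543 [0.7201 0.1576 0.034 ]
cap 0.4 [283.5, 218.7] 135 [ 0.3966 -0.0805  0.034 ]
-17.091386345367145 0.3709345422536641
-17.09228406334214 0.3715441062816874
cooler centre [0.6982 0.1436 0.2   ]
[[ 0.973   0.2307 -0.    ]
 [ 0.2307 -0.973   0.0001]
 [-0.     -0.0001 -1.    ]] 1.65
[ 37.6248 -15.8268   8.8627]
```

>>> {"method": "step_arm", "body": {
  "deltas": [
    {"offset": [3.8,-1.6,0.5],"roll": 0},
    {"offset": [3.8,-1.6,0.5],"roll": 0},
    {"offset": [3.8,-1.6,0.5],"roll": 0},
    {"offset": [3.8,-1.6,0.5],"roll": 0},
    {"offset": [3.8,-1.6,0.5],"roll": 0},
    {"offset": [3.8,-1.6,0.5],"roll": 0},
    {"offset": [3.8,-1.6,0.5],"roll": 0},
    {"offset": [3.8,-1.6,0.5],"roll": 0},
    {"offset": [3.7,-1.5,0.9],"roll": 0},
    {"offset": [3.5,-1.5,1.0],"roll": 0},
    {"offset": [0,0,0],"roll": 0},
    {"offset": [0,0,0],"roll": 0}
  ],
  "fingers": 5
}}

```text
t: 3.15
tool_pos: [0.4675, -0.3436, 0.1598]
orientation: [3.12, 0.366, -0.001]
force: [0.2, -0.3, -0.4]
opening: 0.0497
```

Run:
```python
from h import *
np.set_printoptions(precision=4,suppress=True)
p=cams.read_camera('wrist');st=robot.read_state();print(st['tool_pos'],st['orientation'],st['t'])
for r in cams.pinpoint(p,'strainer_center')[:2]: print(r['score'],r['xy'],atz(p,r['xy'],.0305))
for r in cams.silhouettes(p,'strainer')[:2]: print(r['score'],r['xy'],r['mask'].sum(),atz(p,r['xy'],.047))
cv2.imwrite('pics/w1.png',cv2.resize(cv2.cvtColor(p['pixels'],cv2.COLOR_RGB2BGR),(768,576)))
```

```text
[ 0.4674 -0.344   0.16  ] [ 3.1199  0.3641 -0.0001] 3.2
0.77 [263.6, 180.5] 1256 [ 0.4773 -0.3501  0.047 ]
```

View pics/w1.png

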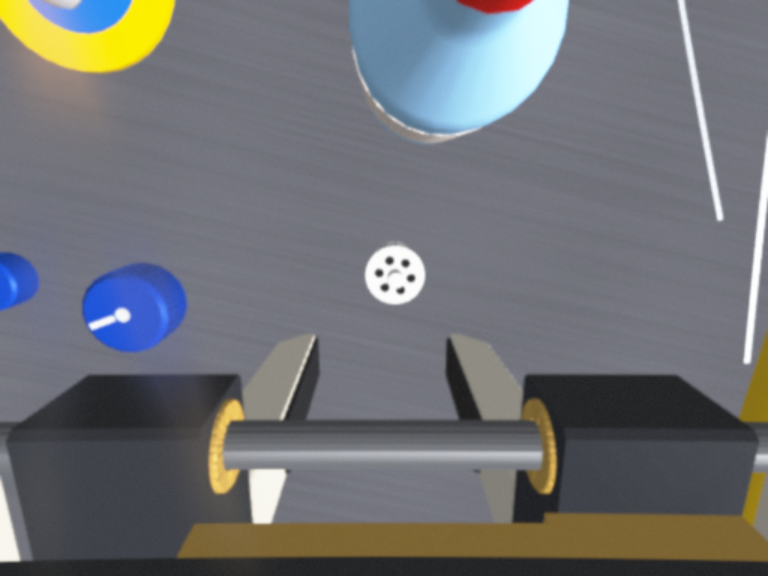

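The wrist picture shows the strainer's flange centred near (394,274) of the 768-wide image. The bottle is ahead of it and the big blue cap, with its pointer, is at the left at (135,307). I'll refine from the flange ring.

```bash
cat >> h.py <<'E'
def circ(p,xy0,z,rad,thr,lo=True):
    "fit the outline of a white disc: bright mask near a guess; returns world centre at z"
    g=p['pixels'].min(axis=2);m=(g>thr).astype(np.uint8)
    n,l,s,c=cv2.connectedComponentsWithStats(m)
    k=[i for i in range(1,n) if np.hypot(*(c[i]-xy0))<12 and s[i,4]>100]
    mm=np.isin(l,k).astype(np.uint8);pts=np.vstack([q.reshape(-1,2) for q in cv2.findContours(mm,0,1)[0]])
    W=np.array([atz(p,q,z)[:2] for q in pts]);h=cv2.convexHull(W.astype(np.float32)).reshape(-1,2)
    A=np.c_[2*h,np.ones(len(h))];s=np.linalg.lstsq(A,(h**2).sum(1),rcond=None)[0]
    return s[:2],np.sqrt(s[2]+s[:2]@s[:2])
def tool(X):
    st=robot.read_state();M=R.from_rotvec(st['orientation']).as_matrix();return M.T@(np.array(X)-st['tool_pos'])*100
E
python3 - <<'E'
from h import *
p=cams.read_camera('wrist')
for thr in(150,190):
  c,r=circ(p,(263,182.7),.047,.0186,thr);print(thr,c,r,tool([*c,.0485]))
print(atz(p,(263,182.7),.047), atz(p,(263.5,184),.061))
E
```

```text
150 [ 0.4748685  -0.34985028] 0.01935132055677147 [ 0.60839753  0.70719618 11.16398684]
190 [ 0.47472742 -0.35010372] 0.018683855388062404 [ 0.5888532   0.72862974 11.16399648]
[ 0.47477451 -0.35081828  0.047     ] [ 0.47690316 -0.3503661   0.061     ]
```

>>> {"method": "step_arm", "body": {
  "deltas": [
    {"offset": [0.6,0.7,2.5],"roll": 0},
    {"offset": [0,0,3],"roll": 0},
    {"offset": [0,0,3],"roll": 0},
    {"offset": [0,0,2.0],"roll": 0},
    {"offset": [0,0,0.6],"roll": 0},
    {"offset": [0,0,0],"roll": 0}
  ]
}}

```text
t: 4.1
tool_pos: [0.4754, -0.3491, 0.049]
orientation: [3.12, 0.364, 0.0]
force: [0.3, -0.8, 0.5]
opening: 0.0501
```

>>> {"method": "step_arm", "body": {
  "deltas": [
    {"offset": [0,0,0],"roll": 0},
    {"offset": [0,0,0],"roll": 0},
    {"offset": [0,0,0],"roll": 0},
    {"offset": [0,0,0],"roll": 0},
    {"offset": [0,0,0],"roll": 0}
  ],
  "fingers": 0,
  "grip_force": 20
}}

```text
t: 4.72
tool_pos: [0.4753, -0.3487, 0.0487]
orientation: [3.12, 0.365, 0.0]
force: [-0.1, -0.1, -0.2]
opening: 0.0091
```

>>> {"method": "step_arm", "body": {
  "deltas": [
    {"offset": [0,0,-3],"roll": 0},
    {"offset": [0,0,-5],"roll": 0},
    {"offset": [0,0,-5],"roll": 0},
    {"offset": [0,0,-5],"roll": 0},
    {"offset": [0,0,-5],"roll": 0},
    {"offset": [0,0,-3],"roll": 0},
    {"offset": [0,0,0],"roll": 0}
  ]
}}

```text
t: 5.6
tool_pos: [0.4764, -0.3497, 0.312]
orientation: [3.116, 0.364, 0.006]
force: [0.6, 0.3, -0.1]
opening: 0.009
```

>>> {"method": "step_arm", "body": {
  "deltas": [
    {"offset": [1.5,-3.3,0],"roll": 0},
    {"offset": [2.1,-4.5,0],"roll": 0},
    {"offset": [2.1,-4.5,0],"roll": 0},
    {"offset": [2.1,-4.5,0],"roll": 0},
    {"offset": [2.1,-4.5,0],"roll": 0},
    {"offset": [2.1,-4.5,0],"roll": 0},
    {"offset": [2.1,-4.5,0],"roll": 0},
    {"offset": [2.1,-4.5,0],"roll": 0},
    {"offset": [2.1,-4.5,0],"roll": 0},
    {"offset": [2.1,-4.5,0],"roll": 0},
    {"offset": [1.6,-3.1,0],"roll": 0},
    {"offset": [0.6,-2.0,0],"roll": 0}
  ]
}}

```text
t: 7.1
tool_pos: [0.5817, 0.1807, 0.306]
orientation: [3.12, 0.367, -0.006]
force: [0.2, -0.6, -0.2]
opening: 0.009
```

>>> {"method": "step_arm", "body": {
  "deltas": [
    {"offset": [0,0,0],"roll": 0},
    {"offset": [0,0,0],"roll": 0},
    {"offset": [0,0,0],"roll": 0}
  ]
}}

```text
t: 7.48
tool_pos: [0.5825, 0.1779, 0.3088]
orientation: [3.12, 0.362, 0.0]
force: [0.6, -0.1, -0.6]
opening: 0.0092
```

Run:
```python
from h import *
np.set_printoptions(precision=4,suppress=True)
p=cams.read_camera('wrist');st=robot.read_state();print(st['tool_pos'],st['orientation'],st['t'],st['opening'],np.degrees(st['q']))
for t in('filler','strainer_center'):
  for r in cams.pinpoint(p,t)[:2]: print(t,r['score'],r['xy'],atz(p,r['xy'],.222))
print('expect strainer flange px',proj(p,st['tool_pos']+np.array([0,0,-.0015])))
cv2.imwrite('pics/w2.png',cv2.resize(cv2.cvtColor(p['pixels'],cv2.COLOR_RGB2BGR),(768,576)))
```

```text
[0.5825 0.178  0.3089] [3.1204 0.3625 0.0005] 7.525 0.009567914339568096 [12.177   7.7867 75.6026 -0.0125 96.5923 88.9244]
filler 0.69 [256.9, 191.2] [0.5875 0.177  0.222 ]
strainer_center 0.81 [252.0, 228.9] [0.5525 0.1732 0.222 ]
expect strainer flange px [254.4155 236.1757]
```

View pics/w2.png

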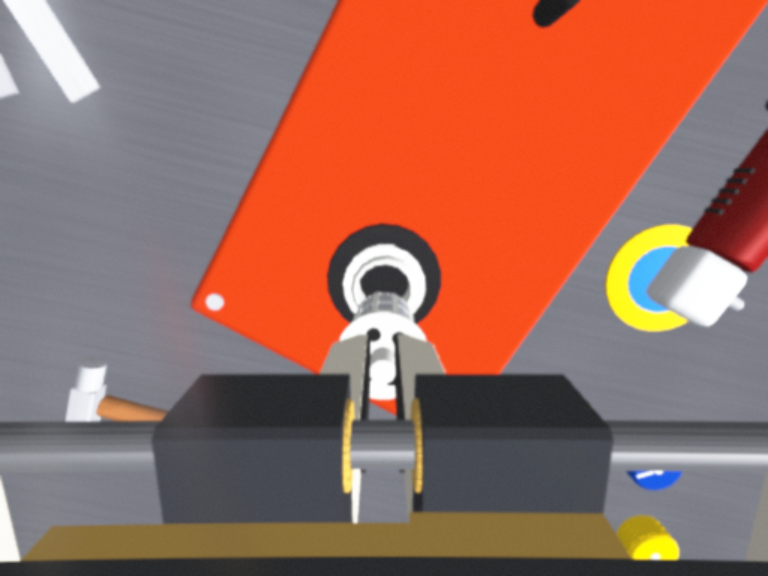

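```bash
cat >> h.py <<'E'
def overlay(p,circles,box,k,name):
    "circles: (centre xyz, radius, colour)"
    x0,y0,x1,y1=box;im=cv2.resize(cv2.cvtColor(p['pixels'],cv2.COLOR_RGB2BGR)[y0:y1,x0:x1],None,fx=k,fy=k,interpolation=cv2.INTER_CUBIC)
    for c,r,col in circles:
        a=np.linspace(0,2*np.pi,90);q=np.array([proj(p,np.array(c)+[r*np.cos(t),r*np.sin(t),0]) for t in a])
        cv2.polylines(im,[(((q-[x0,y0]+.5)*k)).astype(np.int32)],True,col,1)
    cv2.imwrite(f'pics/{name}.png',im)
E
python3 - <<'E'
from h import *
np.set_printoptions(precision=4,suppress=True)
p=cams.read_camera('wrist');st=robot.read_state();t=st['tool_pos']
f=np.array([.5875,.177,.222])
overlay(p,[(f,.0177,(0,255,0)),(f,.0158,(255,255,0)),(f-[0,0,.022],.0197,(255,0,255)),(t+[-.0009,0,-.0015],.0186,(255,0,0))],(200,130,310,280),5,'ov')
E
```

```text
(no output)
```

View pics/ov.png

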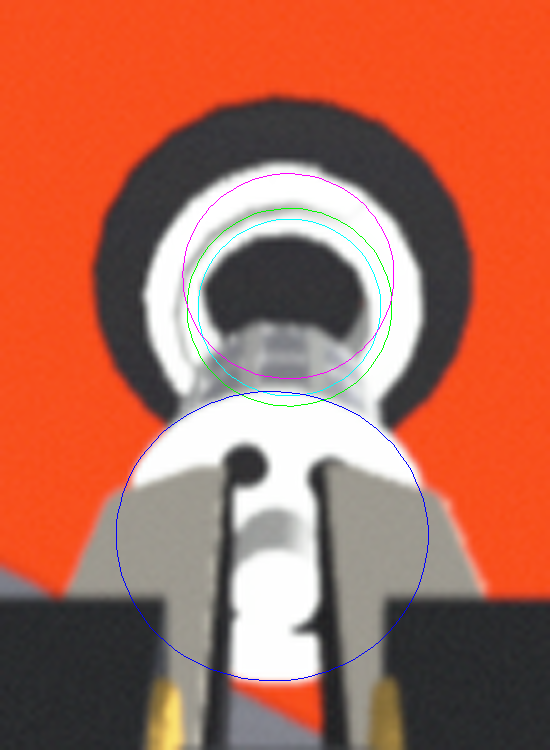

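The overlay is 5x scale with its origin at pixel (200,130). The gasket ring centres at about (283,287) and my guess needs a shift of (-6,+12), which puts the neck at about (0.585,0.1775). The flange in hand shows about 0.8 mm off in tool y. I'll move over the neck and refine there with a gasket fit.

>>> {"method": "step_arm", "body": {
  "deltas": [
    {"offset": [0.35,0.03,1.0],"roll": 0},
    {"offset": [0,0,1.5],"roll": 0},
    {"offset": [0,0,1.0],"roll": 0},
    {"offset": [0,0,0],"roll": 0},
    {"offset": [0,0,0],"roll": 0}
  ]
}}

```text
t: 8.3
tool_pos: [0.5859, 0.1797, 0.2739]
orientation: [-3.12, -0.365, -0.0]
force: [0.6, 0.3, -0.9]
opening: 0.0091
```

```bash
cat >> h.py <<'E'
def gasket(p,c0,ymax=999,z=.2):
    "outer edge of black gasket against orange: radial scan in world plane"
    from scipy.optimize import least_squares
    hs=p['pixels'].astype(int);org=((hs[...,0]-hs[...,2])>100)&(hs[...,0]>150);pts=[]
    for a in np.radians(np.arange(0,360,3)):
        ok=None
        for r in np.arange(.024,.05,.0003):
            X=np.array([c0[0]+r*np.cos(a),c0[1]+r*np.sin(a),z]);u,v=proj(p,X)
            if not(0<=u<511 and 0<=v<383) : break
            if org[int(round(v)),int(round(u))]:
                U=proj(p,X-[.003*np.cos(a),.003*np.sin(a),0]);
                if hs[int(round(U[1])),int(round(U[0]))].max()<75: ok=X
                break
        if ok is not None and proj(p,ok)[1]<ymax: pts.append(ok[:2])
    P=np.array(pts);f=least_squares(lambda s:np.hypot(*(P-s[:2]).T)-s[2],[*c0[:2],.033],loss='soft_l1',f_scale=.0005)
    return f.x,len(P),np.sqrt(np.mean(f.fun**2))
E
python3 - <<'E'
from h import *
np.set_printoptions(precision=4,suppress=True)
p=cams.read_camera('wrist');st=robot.read_state();t=st['tool_pos'];print(t,st['t'])
for ym in(999,240): g=gasket(p,(.585,.1775),ym);print(g,tool([*g[0][:2],.222]))
f=np.array([*g[0][:2],.222])
overlay(p,[(f,.0177,(0,255,0)),(f,.0158,(255,255,0)),(f-[0,0,.022],g[0][2],(255,0,255)),(t+[0,0,-.0015],.0186,(255,0,0)),(t+[0,0,-.0465],.0125,(0,0,255))],(190,120,320,280),4,'ov2')
E
```

```text
[0.5861 0.1798 0.2742] 8.35
(array([0.5857, 0.1777, 0.0355]), 85, np.float64(0.000219211320203212)) [-0.087   0.1989  5.2196]
(array([0.5857, 0.1777, 0.0355]), 85, np.float64(0.000219211320203212)) [-0.087   0.1989  5.2196]
```

View pics/ov2.png

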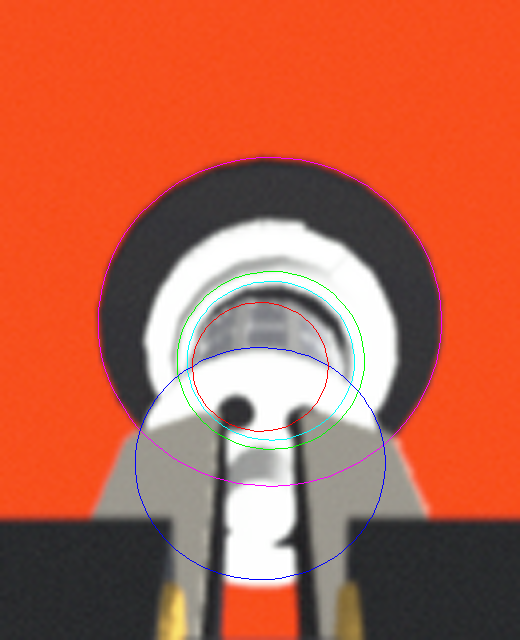

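>>> {"method": "step_arm", "body": {
  "deltas": [
    {"offset": [-0.03,0.15,0],"roll": 0},
    {"offset": [0,0,0.7],"roll": 0},
    {"offset": [0,0,0.7],"roll": 0},
    {"offset": [0,0,0],"roll": 0}
  ]
}}

```text
t: 8.85
tool_pos: [0.5853, 0.1781, 0.2583]
orientation: [3.12, 0.365, -0.003]
force: [-0.3, -0.1, -0.2]
opening: 0.0093
```

>>> {"method": "step_arm", "body": {
  "deltas": [
    {"offset": [0,0,0.7],"roll": 0},
    {"offset": [0,0,0.7],"roll": 0},
    {"offset": [0,0,0.5],"roll": 0},
    {"offset": [0,0,0],"roll": 0}
  ]
}}

```text
t: 9.35
tool_pos: [0.5856, 0.1781, 0.2399]
orientation: [3.12, 0.365, -0.002]
force: [0.2, -0.1, -0.3]
opening: 0.0088
```

>>> {"method": "step_arm", "body": {
  "deltas": [
    {"offset": [0,0,0.6],"roll": 0},
    {"offset": [0,0,0.5],"roll": 0},
    {"offset": [0,0,0.2],"roll": 0},
    {"offset": [0,0,0.05],"roll": 0},
    {"offset": [0,0,0],"roll": 0}
  ]
}}

```text
t: 9.98
tool_pos: [0.586, 0.1782, 0.2273]
orientation: [-3.12, -0.365, -0.0]
force: [-0.4, -0.2, -1.2]
opening: 0.0092
```

>>> {"method": "step_arm", "body": {
  "deltas": [
    {"offset": [0,0,0.1],"roll": 0},
    {"offset": [0,0,0.04],"roll": 0},
    {"offset": [0,0,0],"roll": 0}
  ]
}}

```text
t: 10.35
tool_pos: [0.5859, 0.1782, 0.2258]
orientation: [3.12, 0.365, 0.0]
force: [0.2, -0.1, -0.6]
opening: 0.0088
```

>>> {"method": "step_arm", "body": {
  "deltas": [
    {"offset": [0,0,0],"roll": 0},
    {"offset": [0,0,0],"roll": 0},
    {"offset": [0,0,0],"roll": 0}
  ],
  "fingers": 3
}}

```text
t: 10.72
tool_pos: [0.586, 0.1782, 0.2258]
orientation: [-3.12, -0.365, -0.0]
force: [-0.7, 0.4, -0.8]
opening: 0.0294
```

>>> {"method": "step_arm", "body": {
  "deltas": [
    {"offset": [0,0,-1.5],"roll": 0},
    {"offset": [0,0,-4],"roll": 0},
    {"offset": [0,0,-4],"roll": 0},
    {"offset": [0,0,0],"roll": 0},
    {"offset": [0,0,0],"roll": 0}
  ]
}}

```text
t: 11.35
tool_pos: [0.586, 0.1782, 0.3211]
orientation: [-3.12, -0.365, -0.001]
force: [-0.5, -0.1, -1.2]
opening: 0.0303
```

Run:
```python
from h import *
np.set_printoptions(precision=4,suppress=True)
p=cams.read_camera('wrist');st=robot.read_state();t=st['tool_pos'];print(t,st['t'])
g=gasket(p,(.585,.1775));print('gasket',g)
pf=proj(p,np.array([*g[0][:2],.224]));print('flange',circ(p,pf,.224,.0186,210))
f=np.array([*g[0][:2],.224])
overlay(p,[(f,.0186,(0,255,0)),(f+[0,0,.014],.005,(255,0,0)),(f-[0,0,.024],g[0][2],(255,0,255))],(190,120,320,280),4,'ov3')
```

```text
[0.5856 0.1781 0.32  ] 11.4
gasket (array([0.5856, 0.1776, 0.0355]), 117, np.float64(0.0003449147266394853))
flange (array([0.5881, 0.178 ]), np.float64(0.023379503326638455))
```

View pics/ov3.png

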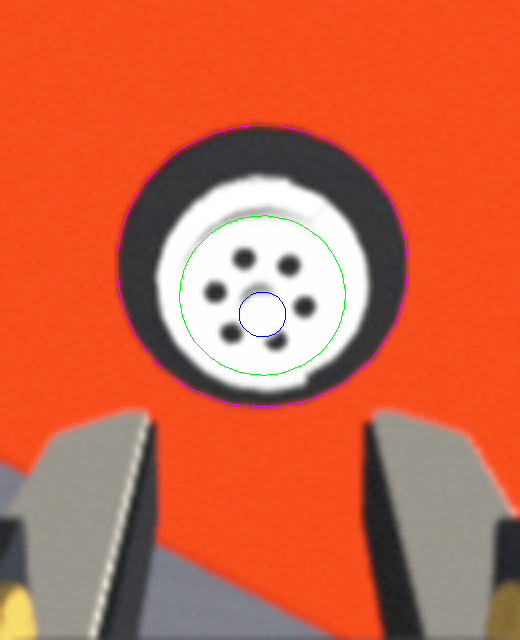

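The strainer is seated: flange at about (262,297) of the crop with its hole ring concentric with the gasket. Next, over the big blue cap.

>>> {"method": "step_arm", "body": {
  "deltas": [
    {"offset": [-2,2.4,0],"roll": 0},
    {"offset": [-3,3.6,0],"roll": 0},
    {"offset": [-3,3.6,0],"roll": 0},
    {"offset": [-3,3.6,0.5],"roll": 0},
    {"offset": [-3,3.6,2],"roll": 0},
    {"offset": [-3,3.6,3],"roll": 0},
    {"offset": [-3,3.6,3],"roll": 0},
    {"offset": [-3,3.6,3],"roll": 0},
    {"offset": [-2.5,2.9,2.5],"roll": 0},
    {"offset": [0,0,0],"roll": 0},
    {"offset": [0,0,0],"roll": 0}
  ],
  "fingers": 8
}}

```text
t: 12.78
tool_pos: [0.408, -0.1769, 0.1804]
orientation: [-3.119, -0.364, 0.001]
force: [-0.4, -1.0, 0.3]
opening: 0.08
```

Run:
```python
from h import *
np.set_printoptions(precision=4,suppress=True)
p=cams.read_camera('wrist');st=robot.read_state();t=st['tool_pos'];print(t,st['t'])
im=p['pixels'].astype(int)
b=((im[...,2]-im[...,0]>70)&(im[...,2]-im[...,1]>50)).astype(np.uint8);b[250:]=0
n,l,s,c=cv2.connectedComponentsWithStats(b);print(s[1:],c[1:])
k=1+np.argmax(s[1:,4])
h=cv2.convexHull(np.argwhere(l==k)[:,::-1].astype(np.float32)).reshape(-1,2)
W=np.array([atz(p,q,.034)[:2] for q in h]);print('extent@.034',W.min(0),W.max(0))
for q in cams.pinpoint(p,'cap_center')[:3]: print(q['score'],q['xy'],atz(p,q['xy'],.017))
for q in cams.pinpoint(p,'cap_pointer')[:3]: print(q['score'],q['xy'],atz(p,q['xy'],.017))
c0=atz(p,c[k],.025);print(c0)
f=np.array([c0[0],c0[1],0])
overlay(p,[(f+[0,0,.034],.0285,(0,255,0)),(f,.0285,(255,0,255))],(190,90,350,230),4,'ov4')
```

```text
[ 0.4086 -0.1768  0.1811] 12.825
[[ 227    0   38    7  189]
 [ 153  149   38   36 1011]
 [ 230  156   54   55 2169]] [[245.4709   2.3598]
 [171.815  166.2631]
 [257.1853 182.6763]]
extent@.034 [ 0.3757 -0.2084] [ 0.4349 -0.1513]
0.69 [174.1, 167.1] [ 0.3985 -0.0881  0.017 ]
0.65 [267.9, 274.6] [ 0.2937 -0.2204  0.017 ]
0.56 [255.5, 180.6] [ 0.4043 -0.1787  0.017 ]
0.94 [157.3, 153.7] [ 0.4089 -0.068   0.017 ]
0.9 [243.8, 287.3] [ 0.27   -0.1958  0.017 ]
0.66 [234.1, 191.3] [ 0.3867 -0.1581  0.017 ]
[ 0.4043 -0.1806  0.025 ]
```

View pics/ov4.png

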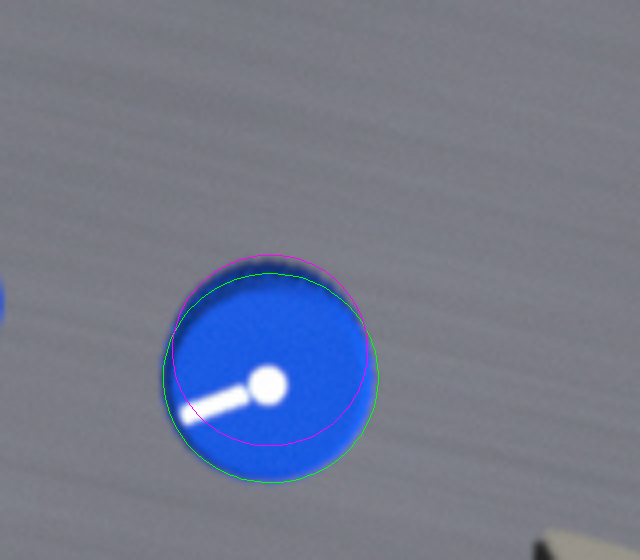

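Run:
```python
from h import *
np.set_printoptions(precision=4,suppress=True)
p=cams.read_camera('wrist');g=lambda x,y:atz(p,(x/4+190-.4,y/4+90-.4),.0345)
a,b=g(267,385),g(184,416);print(a,b,np.degrees(np.arctan2(*(b-a)[[1,0]])),np.linalg.norm(b-a))
print(tool([.404,-.180,.004]))
```

```text
[ 0.404  -0.18    0.0345] [ 0.3905 -0.1604  0.0345] 124.50004884906038 0.023811879036644373
[-0.5816  0.1831 17.7501]
```

>>> {"method": "step_arm", "body": {
  "deltas": [
    {"offset": [-0.58,0.18,2],"roll": 0},
    {"offset": [0,0,4],"roll": 0},
    {"offset": [0,0,4],"roll": 0},
    {"offset": [0,0,4],"roll": 0},
    {"offset": [0,0,2.5],"roll": 0},
    {"offset": [0,0,1.2],"roll": 0},
    {"offset": [0,0,0],"roll": 0},
    {"offset": [0,0,0],"roll": 0}
  ]
}}

```text
t: 13.98
tool_pos: [0.4037, -0.1809, 0.0047]
orientation: [3.119, 0.365, 0.002]
force: [0.7, -0.8, -1.1]
opening: 0.0799
```

>>> {"method": "step_arm", "body": {
  "deltas": [
    {"offset": [0,0,0],"roll": 0},
    {"offset": [0,0,0],"roll": 0},
    {"offset": [0,0,0],"roll": 0},
    {"offset": [0,0,0],"roll": 0}
  ],
  "fingers": 5,
  "grip_force": 40
}}

```text
t: 14.48
tool_pos: [0.4033, -0.1807, 0.0042]
orientation: [3.12, 0.365, 0.001]
force: [-0.8, 0.2, 4.3]
opening: 0.0566
```

>>> {"method": "step_arm", "body": {
  "deltas": [
    {"offset": [0,0,-3],"roll": 0},
    {"offset": [0,0,-5],"roll": 0},
    {"offset": [0,0,-5],"roll": 0},
    {"offset": [0,0,-5],"roll": 0},
    {"offset": [0,0,-5],"roll": 0},
    {"offset": [2,-2.4,-5],"roll": 0},
    {"offset": [3,-3.6,0],"roll": 0},
    {"offset": [3,-3.6,0],"roll": 0},
    {"offset": [3,-3.6,0],"roll": 0},
    {"offset": [3,-3.6,0],"roll": 0},
    {"offset": [3,-3.6,0],"roll": 0},
    {"offset": [3,-3.6,0],"roll": 0}
  ]
}}

```text
t: 15.98
tool_pos: [0.5425, 0.1006, 0.2832]
orientation: [3.12, 0.365, -0.001]
force: [0.0, -1.3, -0.9]
opening: 0.0569
```

>>> {"method": "step_arm", "body": {
  "deltas": [
    {"offset": [3,-3.6,0],"roll": 0},
    {"offset": [2.5,-2.7,0],"roll": 0},
    {"offset": [0.55,-0.4,0],"roll": 0},
    {"offset": [0,0,0],"roll": -0.17},
    {"offset": [0,0,0],"roll": -0.17},
    {"offset": [0,0,0],"roll": -0.17},
    {"offset": [0,0,0],"roll": -0.16},
    {"offset": [0,0,0],"roll": 0},
    {"offset": [0,0,0],"roll": 0}
  ]
}}

```text
t: 17.1
tool_pos: [0.5855, 0.1777, 0.2837]
orientation: [2.83, 1.365, -0.0]
force: [0.3, -0.3, -1.2]
opening: 0.0566
```

Run:
```python
from h import *
np.set_printoptions(precision=4,suppress=True)
p=cams.read_camera('wrist');st=robot.read_state();t=st['tool_pos'];print(t,st['orientation'],st['t'],st['opening'],st['force'])
g=gasket(p,(.5855,.1777));print('gasket',g)
print(tool([.5857,.1777,.222]))
c=t+[0,0,-.004]
overlay(p,[(c+[0,0,.034],.0285,(0,255,0)),(c,.0285,(255,0,255)),((.5857,.1777,.2),.0355,(255,0,0))],(170,130,350,290),4,'ov5')
```

```text
[0.5855 0.1779 0.2837] [ 2.8292  1.3657 -0.0003] 17.15 0.056302215289571994 [ 0.3159 -0.5024 -1.2606]
gasket (array([0.5855, 0.1776, 0.0356]), 67, np.float64(0.0002799226921789819))
[0.0007 0.0279 6.1686]
```

View pics/ov5.png

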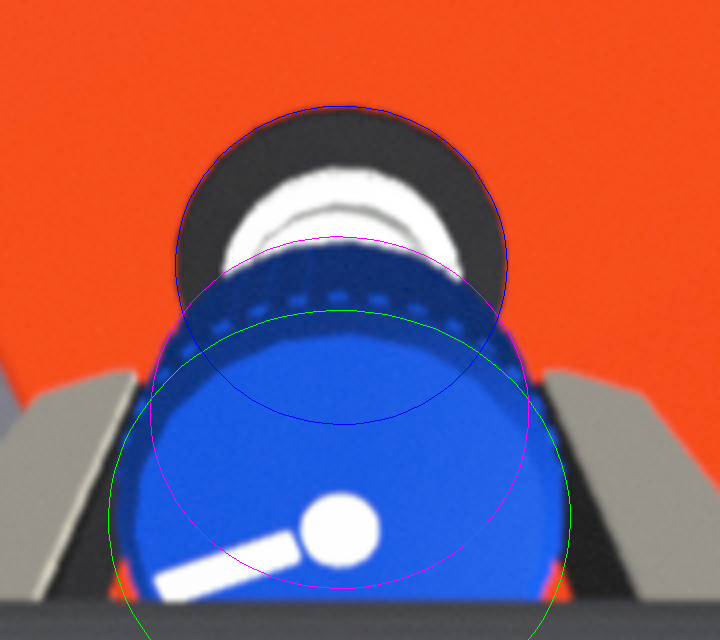

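>>> {"method": "step_arm", "body": {
  "deltas": [
    {"offset": [0.08,0.03,1.5],"roll": 0},
    {"offset": [0,0,2.0],"roll": 0},
    {"offset": [0,0,1.5],"roll": 0},
    {"offset": [0,0,0.6],"roll": 0},
    {"offset": [0,0,0],"roll": 0},
    {"offset": [0,0,0],"roll": 0}
  ]
}}

```text
t: 17.9
tool_pos: [0.5867, 0.1789, 0.2286]
orientation: [2.827, 1.37, 0.002]
force: [-0.1, 0.4, -1.0]
opening: 0.0567
```

>>> {"method": "step_arm", "body": {
  "deltas": [
    {"offset": [0,0,0.3],"roll": 0},
    {"offset": [0,0,0.2],"roll": 0},
    {"offset": [0,0,0],"roll": 0},
    {"offset": [0,0,0],"roll": 0}
  ]
}}

```text
t: 18.4
tool_pos: [0.5863, 0.1787, 0.2228]
orientation: [2.827, 1.37, 0.0]
force: [0.1, 0.3, -0.6]
opening: 0.0567
```

>>> {"method": "step_arm", "body": {
  "deltas": [
    {"offset": [0,-0.02,0.15],"roll": 0},
    {"offset": [0,0,0],"roll": 0},
    {"offset": [0,0,0],"roll": 0}
  ]
}}

```text
t: 18.77
tool_pos: [0.5861, 0.1789, 0.2212]
orientation: [-2.827, -1.37, 0.0]
force: [-0.2, 0.1, -1.3]
opening: 0.0561
```

>>> {"method": "step_arm", "body": {
  "deltas": [
    {"offset": [0,0,0.1],"roll": 0},
    {"offset": [0,0,0],"roll": 0}
  ]
}}

```text
t: 19.02
tool_pos: [0.5861, 0.1789, 0.2201]
orientation: [-2.827, -1.37, 0.0]
force: [-0.7, -0.0, -0.8]
opening: 0.0562
```

>>> {"method": "step_arm", "body": {
  "deltas": [
    {"offset": [0,0,0.1],"roll": 0},
    {"offset": [0,0,0],"roll": 0}
  ]
}}

```text
t: 19.27
tool_pos: [0.5862, 0.1789, 0.2199]
orientation: [2.827, 1.37, 0.001]
force: [-1.9, -0.6, 4.2]
opening: 0.0564
```

>>> {"method": "step_arm", "body": {
  "deltas": [
    {"offset": [0,-0.007,-0.02],"roll": -0.087},
    {"offset": [0,-0.007,-0.025],"roll": -0.087},
    {"offset": [0,-0.007,-0.025],"roll": -0.087},
    {"offset": [0,-0.007,-0.025],"roll": -0.087}
  ]
}}

```text
t: 19.77
tool_pos: [0.5863, 0.1787, 0.2209]
orientation: [2.544, 1.842, 0.001]
force: [-1.9, -1.8, 4.0]
opening: 0.0567
```

>>> {"method": "step_arm", "body": {
  "deltas": [
    {"offset": [0,-0.007,-0.025],"roll": -0.087},
    {"offset": [0,-0.007,-0.025],"roll": -0.087},
    {"offset": [0,-0.007,-0.025],"roll": -0.087},
    {"offset": [0,-0.007,-0.025],"roll": -0.087}
  ]
}}

```text
t: 20.27
tool_pos: [0.5861, 0.1787, 0.2219]
orientation: [2.186, 2.254, 0.001]
force: [-0.4, -1.9, 2.9]
opening: 0.0564
```

>>> {"method": "step_arm", "body": {
  "deltas": [
    {"offset": [0,-0.007,-0.02],"roll": -0.087},
    {"offset": [0,-0.007,-0.02],"roll": -0.087},
    {"offset": [0,-0.007,-0.01],"roll": -0.087},
    {"offset": [0,0,0],"roll": 0}
  ]
}}

```text
t: 20.78
tool_pos: [0.586, 0.1791, 0.2225]
orientation: [1.878, 2.517, 0.002]
force: [0.3, -0.0, 4.7]
opening: 0.0569
```

>>> {"method": "step_arm", "body": {
  "deltas": [
    {"offset": [0,-0.007,0],"roll": -0.087},
    {"offset": [0,-0.007,0],"roll": -0.087},
    {"offset": [0,0,0],"roll": 0}
  ]
}}

```text
t: 21.15
tool_pos: [0.5854, 0.1791, 0.2216]
orientation: [1.655, 2.67, 0.0]
force: [0.8, -0.3, -0.4]
opening: 0.0565
```

>>> {"method": "step_arm", "body": {
  "deltas": [
    {"offset": [-0.03,0,0.1],"roll": 0},
    {"offset": [0,0,0.1],"roll": 0},
    {"offset": [0,0,0],"roll": 0}
  ]
}}

```text
t: 21.52
tool_pos: [0.5851, 0.1786, 0.219]
orientation: [-1.653, -2.67, 0.001]
force: [0.5, -0.6, -0.9]
opening: 0.0566
```

>>> {"method": "step_arm", "body": {
  "deltas": [
    {"offset": [0,0,0.1],"roll": 0},
    {"offset": [0,0,0.1],"roll": 0},
    {"offset": [0,0,0],"roll": 0}
  ]
}}

```text
t: 21.9
tool_pos: [0.5854, 0.1787, 0.2176]
orientation: [-1.653, -2.672, 0.0]
force: [0.3, -0.2, -0.8]
opening: 0.0566
```

>>> {"method": "step_arm", "body": {
  "deltas": [
    {"offset": [0,0,0.1],"roll": 0},
    {"offset": [0,0,0],"roll": 0}
  ]
}}

```text
t: 22.15
tool_pos: [0.5856, 0.1788, 0.2172]
orientation: [1.652, 2.672, 0.001]
force: [-1.1, -0.1, 2.0]
opening: 0.0567
```

>>> {"method": "step_arm", "body": {
  "deltas": [
    {"offset": [0,0,0.05],"roll": 0},
    {"offset": [0,0,0],"roll": 0}
  ]
}}

```text
t: 22.4
tool_pos: [0.5856, 0.1788, 0.2171]
orientation: [1.652, 2.671, 0.001]
force: [-3.0, -0.2, 4.4]
opening: 0.0566
```

>>> {"method": "step_arm", "body": {
  "deltas": [
    {"offset": [0,0.007,0.025],"roll": 0.087},
    {"offset": [0,0.007,0.025],"roll": 0.087},
    {"offset": [0,0.007,0.025],"roll": 0.087},
    {"offset": [0,0.007,0.025],"roll": 0.087},
    {"offset": [0,0.007,0.025],"roll": 0.087},
    {"offset": [0,0.007,0.025],"roll": 0.087}
  ]
}}

```text
t: 23.15
tool_pos: [0.5867, 0.1789, 0.2157]
orientation: [2.288, 2.151, 0.003]
force: [0.1, 0.0, 3.6]
opening: 0.0564
```

>>> {"method": "step_arm", "body": {
  "deltas": [
    {"offset": [0,0.007,0.025],"roll": 0.087},
    {"offset": [0,0.007,0.025],"roll": 0.087},
    {"offset": [0,0.007,0.025],"roll": 0.087},
    {"offset": [0,0.007,0.025],"roll": 0.087},
    {"offset": [0,0.007,0.025],"roll": 0.087},
    {"offset": [0,0.007,0.025],"roll": 0.087}
  ]
}}

```text
t: 23.9
tool_pos: [0.587, 0.1785, 0.2141]
orientation: [2.766, 1.487, 0.003]
force: [0.2, -0.6, 5.1]
opening: 0.0564
```

>>> {"method": "step_arm", "body": {
  "deltas": [
    {"offset": [0,0.007,0.025],"roll": 0.087},
    {"offset": [0,0.007,0.02],"roll": 0.087},
    {"offset": [0,0.007,0.01],"roll": 0.087},
    {"offset": [0,0.007,0],"roll": 0.087}
  ]
}}

```text
t: 24.4
tool_pos: [0.5871, 0.1784, 0.2132]
orientation: [2.982, 0.986, 0.002]
force: [1.4, -0.9, 2.0]
opening: 0.0569
```

>>> {"method": "step_arm", "body": {
  "deltas": [
    {"offset": [0,0.007,0],"roll": 0.087},
    {"offset": [0,0.007,0],"roll": 0.087},
    {"offset": [0,0.007,0],"roll": 0.087},
    {"offset": [0,0,0],"roll": 0}
  ]
}}

```text
t: 24.9
tool_pos: [0.587, 0.1784, 0.2132]
orientation: [3.085, 0.595, 0.002]
force: [-0.1, 0.4, 3.9]
opening: 0.0563
```

Run:
```python
from h import *
s=robot.read_state();print(s['tool_pos'],s['orientation'],s['force'],s['wrist_torque'],np.degrees(s['q']),s['t'])
```

```text
[0.58700291 0.17836168 0.21321979] [3.08465140e+00 5.95195722e-01 1.96420748e-03] [-0.0991849   0.39216494  3.91868081] [-0.08458168 -0.01293064 -0.02472581] [ 1.21167121e+01  9.61009388e+00  8.34801758e+01 -3.94699678e-03
  8.68381503e+01  8.02744655e+01] 24.9
```

>>> {"method": "step_arm", "body": {
  "deltas": [
    {"offset": [0,0.007,0],"roll": 0.087},
    {"offset": [0,0.007,0],"roll": 0.087},
    {"offset": [0,0.007,0],"roll": 0.087},
    {"offset": [0,0,0],"roll": 0}
  ],
  "grip_force": 55
}}

```text
t: 25.4
tool_pos: [0.587, 0.1782, 0.2132]
orientation: [-3.136, -0.191, -0.002]
force: [0.0, -0.5, 4.6]
opening: 0.0563
```

Run:
```python
from h import *
s=robot.read_state();print(s['tool_pos'],s['orientation'],s['force'],s['wrist_torque'],np.degrees(s['q'][5]),s['t'])
```

```text
[0.58698029 0.17819409 0.21320961] [-3.13560622e+00 -1.91484221e-01 -1.72317701e-03] [ 0.03793057 -0.49878986  4.6106545 ] [-0.04165032  0.03374194 -0.03200346] 95.11101695496377 25.4
```

>>> {"method": "step_arm", "body": {
  "deltas": [
    {"offset": [0,0.003,0],"roll": 0.07},
    {"offset": [0,0.003,0],"roll": 0.07},
    {"offset": [0,0,0],"roll": 0}
  ]
}}

```text
t: 25.78
tool_pos: [0.5867, 0.1779, 0.2131]
orientation: [3.141, -0.027, 0.001]
force: [-0.6, -1.2, 5.0]
opening: 0.0563
```

Run:
```python
from h import *
s=robot.read_state();print(s['tool_pos'],s['orientation'],s['force'],s['wrist_torque'],np.degrees(s['q'][5]),s['t'])
```

```text
[0.58671955 0.1779044  0.21309897] [ 3.14116732e+00 -2.74768455e-02  6.67462862e-04] [-0.6087987  -1.2404246   5.02941283] [-0.3006395   0.18991718 -0.05113522] 103.09530886694607 25.775
```

>>> {"method": "step_arm", "body": {
  "deltas": [
    {"offset": [0,0,0],"roll": 0.07},
    {"offset": [0,0,0],"roll": 0}
  ]
}}

```text
t: 26.02
tool_pos: [0.5867, 0.1778, 0.2131]
orientation: [3.138, -0.137, 0.001]
force: [-1.7, -1.8, 4.8]
opening: 0.0566
```

Run:
```python
from h import *
s=robot.read_state();print(s['tool_pos'],s['orientation'],s['force'],s['wrist_torque'],np.degrees(s['q'][5]),s['t'])
```

```text
[0.58674295 0.17779079 0.21311107] [ 3.13809514e+00 -1.37375652e-01  7.60912181e-04] [-1.70936372 -1.84254625  4.81175322] [-0.36706361  0.21591165  0.00355429] 107.10333291064015 26.025
```

>>> {"method": "step_arm", "body": {
  "deltas": [
    {"offset": [0,0,0],"roll": 0.07},
    {"offset": [0,0,0],"roll": 0}
  ]
}}

```text
t: 26.28
tool_pos: [0.5867, 0.1777, 0.213]
orientation: [3.131, -0.247, 0.001]
force: [-1.6, -1.2, 4.6]
opening: 0.0567
```

Run:
```python
from h import *
s=robot.read_state();print(s['tool_pos'],s['orientation'],s['force'],s['wrist_torque'],np.degrees(s['q'][5]),s['t'])
```

```text
[0.58670952 0.17771195 0.21298733] [ 3.13123973e+00 -2.47493628e-01  5.40839813e-04] [-1.55164858 -1.18855132  4.55206262] [-0.42469637  0.22622583 -0.15504558] 111.12448204998036 26.275
```

>>> {"method": "step_arm", "body": {
  "deltas": [
    {"offset": [0,0,0],"roll": 0.08},
    {"offset": [0,0,0],"roll": 0}
  ]
}}

```text
t: 26.52
tool_pos: [0.5867, 0.1775, 0.213]
orientation: [3.119, -0.373, 0.001]
force: [-1.9, -3.1, 5.6]
opening: 0.0563
```

Run:
```python
from h import *
s=robot.read_state();print(s['tool_pos'],s['orientation'],s['force'],s['wrist_torque'],np.degrees(s['q'][5]),s['t'])
```

```text
[0.58673542 0.17754536 0.212998  ] [ 3.11860893e+00 -3.72796660e-01  6.48420187e-04] [-1.85458155 -3.11614354  5.64261212] [-0.48638547  0.23369119 -0.13317437] 115.71180588186262 26.525
```

>>> {"method": "step_arm", "body": {
  "deltas": [
    {"offset": [0,0,0],"roll": 0.08},
    {"offset": [0,0,0],"roll": 0}
  ]
}}

```text
t: 26.78
tool_pos: [0.5867, 0.1774, 0.2129]
orientation: [3.101, -0.498, 0.001]
force: [-1.0, -3.1, 5.6]
opening: 0.0567
```

Run:
```python
from h import *
p=cams.read_camera('wrist')
s=robot.read_state();t=s['tool_pos'];print(t,s['orientation'],s['force'],s['wrist_torque'],np.degrees(s['q'][5]),s['t'])
c=np.array([.5857,.1777,.209])
overlay(p,[(c+[0,0,.034],.0285,(0,255,0)),(c,.0285,(255,0,255)),((.5857,.1777,.2),.0355,(255,0,0))],(170,130,350,290),4,'ov6')
```

```text
[0.58670757 0.17746866 0.21291675] [ 3.10125714e+00 -4.96367865e-01  4.76561777e-04] [-2.35938233 -2.9777097   5.36097408] [-0.6025826   0.22261527 -0.13342244] 120.26001763146841 26.825
```

View pics/ov6.png

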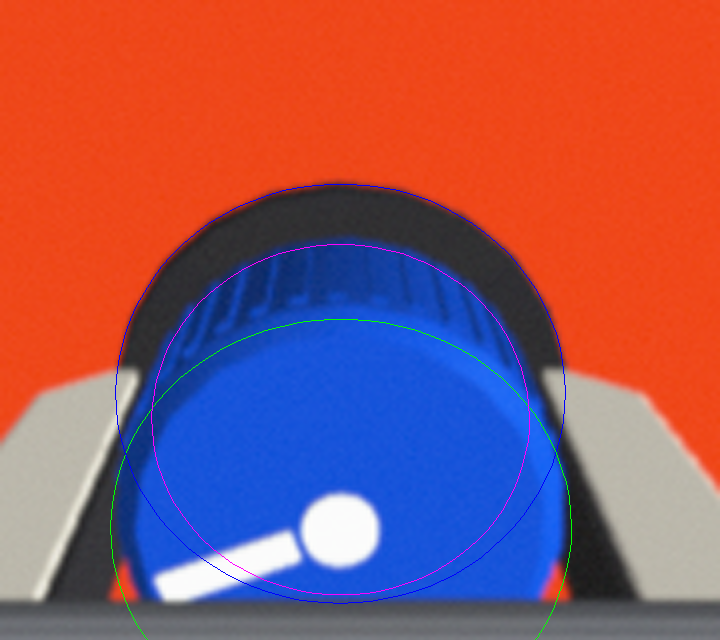

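The pointer sits at the same image place as before, (170,590) to (340,528), so the cap has not slipped in the grip. It is level on the neck and concentric with the gasket. I'll relieve the side load and tighten further.

>>> {"method": "step_arm", "body": {
  "deltas": [
    {"offset": [-0.01,0.035,0],"roll": 0},
    {"offset": [0,0.006,0],"roll": 0.08},
    {"offset": [0,0,0],"roll": 0}
  ],
  "grip_force": 60
}}

```text
t: 27.2
tool_pos: [0.5866, 0.1773, 0.2129]
orientation: [3.079, -0.622, 0.001]
force: [-0.0, -4.1, 5.4]
opening: 0.0566
```

Run:
```python
from h import *
s=robot.read_state();print(s['tool_pos'],s['orientation'],s['force'],s['wrist_torque'],np.degrees(s['q'][5]),s['joint_torque'][5],s['t'])
```

```text
[0.58663303 0.17732989 0.21288592] [ 3.07896884e+00 -6.22006729e-01  9.58810154e-04] [-0.01777978 -4.13902413  5.39031903] [-0.6608091  -0.00685002 -0.17337875] 124.89339605925484 0.4874241538345814 27.2
```

>>> {"method": "step_arm", "body": {
  "deltas": [
    {"offset": [0,0.006,0],"roll": 0.08},
    {"offset": [0,0,0],"roll": 0}
  ]
}}

```text
t: 27.45
tool_pos: [0.5865, 0.1773, 0.2128]
orientation: [3.052, -0.745, 0.001]
force: [-1.2, -3.6, 5.5]
opening: 0.0567
```

Run:
```python
from h import *
s=robot.read_state();print(s['tool_pos'],s['orientation'],s['force'],s['wrist_torque'],np.degrees(s['q'][5]),s['joint_torque'][5],s['t'])
```

```text
[0.58648637 0.17730441 0.21283672] [ 3.05169743e+00 -7.44529513e-01  5.42116514e-04] [-1.24869179 -3.57515319  5.51087578] [-0.68371386  0.09613699 -0.47712714] 129.46810022099012 0.11845315340906382 27.45
```

>>> {"method": "step_arm", "body": {
  "deltas": [
    {"offset": [0,0.006,0],"roll": 0.08},
    {"offset": [0,0,0],"roll": 0}
  ]
}}

```text
t: 27.7
tool_pos: [0.5865, 0.1772, 0.2128]
orientation: [3.02, -0.866, 0.001]
force: [0.9, -5.6, 3.9]
opening: 0.0562
```

```bash
cat > rd.py <<'E'
from h import *
T=[];J=[]
for i in range(6):
    cams.read_camera('wrist');s=robot.read_state();T.append([*s['force'],*s['wrist_torque']]);J.append(s['joint_torque'][5])
o=np.array(s['orientation']);print(np.round(s['tool_pos'],4),np.round(o,3),'yaw',np.degrees(2*np.arctan2(o[1],o[0])),np.round(np.mean(T,0),3),np.round(np.std(T,0),3),np.mean(J),np.std(J),np.degrees(s['q'][5]),s['t'])
E
python3 rd.py
```

```text
[0.5865 0.1772 0.2128] [ 3.02e+00 -8.66e-01  1.00e-03] yaw -32.02023226714187 [-0.192 -4.805  4.676 -0.845 -0.154 -0.61 ] [0.431 0.452 0.357 0.029 0.021 0.036] -0.5873899115249515 0.07522009650763581 134.05351283979633 28.0
```

Torque has risen to 0.6 N m over the last 10° or so, so the cap is tight. I'll relieve the side force, then release and retreat.

>>> {"method": "step_arm", "body": {
  "deltas": [
    {"offset": [0.02,0.035,-0.05],"roll": 0},
    {"offset": [0,0,0],"roll": 0}
  ]
}}

```text
t: 28.25
tool_pos: [0.5865, 0.1772, 0.2128]
orientation: [-3.019, 0.867, -0.0]
force: [3.8, -3.5, 0.7]
opening: 0.0565
```

>>> {"method": "step_arm", "body": {
  "deltas": [
    {"offset": [0,0,0],"roll": 0},
    {"offset": [0,0,0],"roll": 0},
    {"offset": [0,0,0],"roll": 0},
    {"offset": [0,0,0],"roll": 0}
  ],
  "fingers": 8
}}

```text
t: 28.75
tool_pos: [0.5861, 0.1775, 0.213]
orientation: [-3.019, 0.868, 0.001]
force: [0.9, 0.3, -0.1]
opening: 0.08
```

>>> {"method": "step_arm", "body": {
  "deltas": [
    {"offset": [0,0,-2],"roll": 0},
    {"offset": [0,0,-4],"roll": 0},
    {"offset": [0,0,-4],"roll": 0},
    {"offset": [0,0,-2],"roll": 0},
    {"offset": [0,0,0],"roll": 0},
    {"offset": [0,0,0],"roll": 0}
  ]
}}

```text
t: 29.5
tool_pos: [0.5861, 0.1772, 0.3326]
orientation: [3.019, -0.868, -0.001]
force: [-0.5, 0.1, -0.6]
opening: 0.0803
```

Run:
```python
from h import *
p=cams.read_camera('wrist');s=robot.read_state();t=s['tool_pos'];print(t,s['force'],s['t'])
g=gasket(p,(.5855,.1777));print('gasket',g)
c=np.array([.5857,.1777,.209])
overlay(p,[(c+[0,0,.034],.0285,(0,255,0)),(c,.0285,(255,0,255))],(170,90,350,240),4,'ov7')
im=p['pixels'].astype(int);m=im.min(2)>180;m[:120]=0;m[240:]=0;m[:,:200]=0;m[:,310:]=0
P=np.argwhere(m)[:,::-1];print(len(P),P.mean(0),P.min(0),P.max(0))
```

```text
[0.58586079 0.17710809 0.33185527] [-0.32184489 -0.18068515 -0.07190531] 29.55
gasket (array([0.58555078, 0.17760954, 0.03572874]), 61, np.float64(0.0003088924560091589))
181 [246.00552486 198.20441989] [229 191] [259 205]
```

View pics/ov7.png

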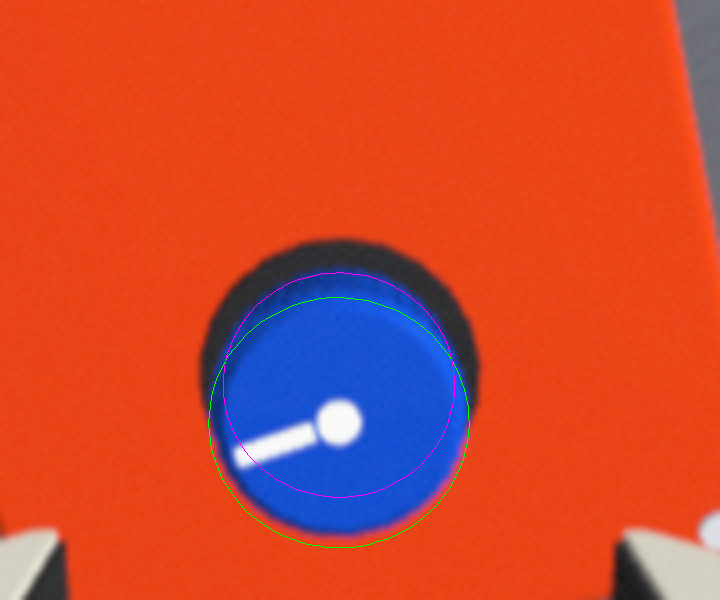

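```bash
python3 -c "
from plant import robot
print(robot.close_job())"
```

```text
the job is handed in; nothing more can be done
None
```

I seated the strainer in the filler neck and refitted the large blue cap tight on it. I then released it, backed off about 12 cm and handed the job in at about 29.6 s. The hand-in reports no verdict.

**Strainer:** After release, the wrist picture showed its flange and hole ring concentric with the neck.

**Cap:**
- **Setting on:** It touched the thread at the predicted height with the pointer towards the front panel.
- **Backward turn:** It climbed as described and dropped after about 65°, settling with its centre about 8.1 mm above the rim.
- **Screwing forward:** It sank 3 mm over the first 60°. I stopped with its centre about 3.8 mm above the rim.

**Last checks:** After release the cap looked level and centred, and its pointer showed no slip in the grip or spring-back. The force on the tool was about zero.

**What disagreed or was not checked:**
- Tightening took about 149° of forward turn, not the 110° given.
- The wrist torque only rose over the last 10° or so, to 0.6 N m, above the 0.4 N m needed. Its sign was opposite to what I expected for a resisting cap.
- One automatic circle fit of the seated flange failed because it picked up the white thread. I judged that from the overlay picture instead.
- The cap's press on the strainer is inferred from the torque and height, not measured.
- I did not re-photograph the grinder, hammer and bottle at the end. The moves kept clear of them.

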